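# Tamp a heaped plastic sample level in an emission chamber and shut the lid

### The arm

A 6-joint arm with a two-finger parallel gripper is mounted at the origin on the work surface. World frame = base frame: x ahead of the robot, y to its left, z up, the work surface at z = 0. Lengths are in m, angles in rad, forces in N, time in s.
With the tool pointing down it reaches from about 0.375 to 0.9 m from the base axis. Payload 3.1 kg.
Tool frame: the origin (TCP) lies at the centre of the arm's flange, where the gripper is bolted on; the fingertips stand 182 mm ahead of it and the grasp point (between the pads) lies 164 mm ahead of it; z points along the fingers, x is the direction in which the jaws open and shut, and the axes are right-handed (so a half turn about z gives the same grasp; the last joint's range is limited). The gripper opens to 87 mm and grips with 3 to 60 N. Pads are 19 mm wide; open, the fingers measure 117 mm over their backs; the gripper's body (75 mm by 190 mm) begins 51 mm behind the grasp point.
Start: joints at [-1.482, 0.527, 1.433, -0, 1.181, -0.178], TCP at [0.165, -0.603, 0.405] pointing down, gripper open.
Joint ranges: [-3.08, 3.08], [-0.75, 2.2], [0.22, 2.44], [-1.43, 4.57], [0, 2.65], [-2.85, 2.85]. Speed limits (rad/s): [2.79, 2.79, 3.14, 3.14, 3.14, 3.14].

### API

Orientations are given as [roll, pitch, yaw] about the fixed x, y, z axes, in that order (R = Rz(yaw) Ry(pitch) Rx(roll)).
In Python, from station import arm gives the robot as it stands. Calls block until the motion is done:
- arm.goto(position, orientation): joint-space move of the TCP to a pose.
- arm.movel(position, rotation=None, velocity=0.15, max_force=None): straight line of the TCP; rotation=None keeps the orientation; velocity is the mean speed in m/s. With max_force (N) it stops when the force on the tool has changed by that much, and returns True; else False.
- arm.move_joints(angles): joint-space move.
- arm.move_gripper(opening, newtons=None): finger opening in m; newtons is the grip in N (None keeps the last); returns when the fingers have stopped.
- arm.sleep(seconds).
- arm.solve_ik(position, orientation): joint angles nearest the present ones, or None.
- arm.sense(): the state.
- arm.grab_frame(name): name is "scene" or "top" or "wrist"; returns the picture (480x640x3 uint8, red, green, blue); there is no depth.
- arm.camera_model(name): a dict with "fx", "fy", "cx", "cy" (pixels), "world_from_camera" (4x4, takes a point from camera to world coordinates). Camera axes: x right, y down, z forward; pixel columns grow to the right and rows downward; lengths in m; the calibration is good to about 2 mm. A picture is of the moment at which its call begins: read the wrist's pose just before it. camera_model takes no time and is no camera call; for the wrist camera it gives the pose at the moment of the call.
A pose or a line that the arm cannot do raises arm.IKError and nothing moves.
- arm.job_done(): hands the job in, once; it reports no verdict.
The state is a dict: "t": time; "joint_pos": joint angles; "joint_velocities": joint speeds; "joint_efforts": joint torques, N m; "tool_pos": TCP position; "tool_rot": TCP orientation; "ft_force": force on the tool from outside, world axes, zero at the start; "ft_torque": the same for the moment, N m; "opening": finger opening in m.
Only numpy, scipy, OpenCV 4.12 (cv2) and the standard library are available. Lean on these libraries where they do the work, as an engineer would, in place of code of your own. Each camera call takes 0.05 s, during which the arm holds its last target.

### The job

The lumps of recycled plastic were tipped into the emission chamber in a heap, and some stand proud of the rim. With the tamper, not with your fingers, press them down level so that all lie in one layer on the floor of the well, with none riding on the others and none spilled; then stand the tamper upright back in its tray and let go of it, and only then shut the chamber's lid fully. Leave the jar and the wash bottle where they are.

Things in the scene. Friction and masses are not known exactly. Their poses are not given: they have to be found in the camera images.
- chamber: Emission-test chamber: a fixed stainless box, 255 (its x) x 190 (its y) mm, 82 mm high, on rubber feet, with a grey thermostat head (130 mm wide, 72 mm high) that stands out to x = -164 mm at its near end and two small gas unions at its far end. Origin at the centre of its underside, z up. It holds an open well, 215 (x) x 150 (y) mm inside and 52 mm deep (floor 30 mm, rim 82 mm above the bench), walls 20 mm thick. It does not move.
- well (a point): Centre of the well's inner floor, 30 mm above the bench; axes as the chamber's. The rim is at z = +52 mm. Once level, the tops of the lumps lie about 40 to 45 mm above this floor.
- lid (a joint): Hinge of the chamber's lid, rad: 0 = shut flat on the rim, about 1.85 to 2.05 at the start = open, leaning back beyond upright; limit 2.1. Stiff friction hinge: the lid stays at any angle where it is left; pushing it at its bar takes 2 to 5 N.
- lid_hinge (a point): Middle of the lid's hinge axis, which runs along the chamber's x, on the chamber's -y side (at y = -101 mm, z = 84 mm of the chamber). The lid is a plate 255 mm along the hinge x 190 mm, 8 mm thick (shut: its underside is 1 mm under the axis height, i.e. 83 mm above the bench).
- lid_bar (a point): Middle of the lid's pull bar: a round bar, 10 mm thick, 100 mm long, parallel to the hinge, 222 mm from the hinge axis and 26 mm beyond the lid's free edge. Shut, it is at y = +121 mm, z = 88 mm of the chamber.
- tamper_mid (a point): Tamper, half-way up on its axis, 82.5 mm above the underside of its foot; z points up along the handle, x and y lie along the sides of the foot. The tamper: a flat square aluminium foot 70 x 70 x 10 mm, a 40 mm stem 18 mm thick, and an upright square wooden handle 32 x 32 mm (sides parallel to the foot's) from 50 to 165 mm above the underside; about 0.32 kg. At the start it stands on its foot in its tray.
- tamper_grip (a point): On the tamper's axis, 125 mm above the underside of its foot, 40 mm under the top of the handle: a good height to take it from above. Axes as tamper_mid.
- tamper_foot (a point): Centre of the underside of the tamper's foot. Axes as tamper_mid.
- tray: The tamper's tray: a fixed shallow stainless tray, 150 x 150 mm, 14 mm high, walls 3 mm, floor 3 mm thick; origin at the centre of its underside. On the bench on the chamber's +y side (the side away from the hinge), nearer to or farther from the robot than the vial rack.
- vial_rack: Bystander: fixed white rack with small amber vials, 100 x 170 mm, 54 mm high; origin at the centre of its underside. Beside the tray, on the same side of the chamber.
- jar: Bystander: loose amber glass jar with a black cap, 72 mm across, 95 mm high; origin at the centre of its underside.
- wash_bottle: Bystander: loose white wash bottle, 68 mm across, 176 mm high with its bent spout; origin at the centre of its underside.
- lump0: dull grey-brown roundish lump of recycled polyethylene, smooth and hard, about 44 x 44 x 42 mm, 45 g, one of eight that lie on the well's floor at the start, middle about 17 mm above the floor; origin at its middle, axes mean nothing
- lump1: dull grey-brown roundish lump of recycled polyethylene, smooth and hard, about 44 x 44 x 42 mm, 45 g, one of eight that lie on the well's floor at the start, middle about 17 mm above the floor; origin at its middle, axes mean nothing
- lump2: dull grey-brown roundish lump of recycled polyethylene, smooth and hard, about 44 x 44 x 42 mm, 45 g, one of eight that lie on the well's floor at the start, middle about 17 mm above the floor; origin at its middle, axes mean nothing
- lump3: dull grey-brown roundish lump of recycled polyethylene, smooth and hard, about 44 x 44 x 42 mm, 45 g, one of eight that lie on the well's floor at the start, middle about 17 mm above the floor; origin at its middle, axes mean nothing
- lump4: dull grey-brown roundish lump of recycled polyethylene, smooth and hard, about 44 x 44 x 42 mm, 45 g, one of eight that lie on the well's floor at the start, middle about 17 mm above the floor; origin at its middle, axes mean nothing
- lump5: dull grey-brown roundish lump of recycled polyethylene, smooth and hard, about 44 x 44 x 42 mm, 45 g, one of eight that lie on the well's floor at the start, middle about 17 mm above the floor; origin at its middle, axes mean nothing
- lump6: dull grey-brown roundish lump of recycled polyethylene, smooth and hard, about 44 x 44 x 42 mm, 45 g, one of eight that lie on the well's floor at the start, middle about 17 mm above the floor; origin at its middle, axes mean nothing
- lump7: dull grey-brown roundish lump of recycled polyethylene, smooth and hard, about 44 x 44 x 42 mm, 45 g, one of eight that lie on the well's floor at the start, middle about 17 mm above the floor; origin at its middle, axes mean nothing
- lump8: dull grey-brown roundish lump of recycled polyethylene, smooth and hard, about 40 x 40 x 38 mm, 25 g, one of three perched in the hollows between the eight at the start, middle about 44 mm above the floor; pressed from above with 5 to 15 N it wedges its neighbours apart and drops to the floor (middle about 18 mm above it); origin at its middle, axes mean nothing
- lump9: dull grey-brown roundish lump of recycled polyethylene, smooth and hard, about 40 x 40 x 38 mm, 25 g, one of three perched in the hollows between the eight at the start, middle about 44 mm above the floor; pressed from above with 5 to 15 N it wedges its neighbours apart and drops to the floor (middle about 18 mm above it); origin at its middle, axes mean nothing
- lump10: dull grey-brown roundish lump of recycled polyethylene, smooth and hard, about 40 x 40 x 38 mm, 25 g, one of three perched in the hollows between the eight at the start, middle about 44 mm above the floor; pressed from above with 5 to 15 N it wedges its neighbours apart and drops to the floor (middle about 18 mm above it); origin at its middle, axes mean nothing

How it is judged:
By the outcome, as a careful person would: the job done as asked, in the order asked, and still so for the second after the job is handed in, with the robot touching nothing.
It also fails if it takes over 70 s, if anything falls off the work surface, if the arm or the gripper's body presses on something with over 40 N, if the wrist force passes 120 N, or if a joint passes its speed limit or range.

## Working session

There is one attempt and no reset: what is moved stays moved. The work goes in short steps, each a Python script; the robot and the scene stay as the last script left them, time stands still between calls to the robot, and variables do not carry over. Pictures are saved under pics/ and viewed, and the job is handed in when it is done.

```bash
mkdir -p pics; ls
python3 - <<'E'
from station import arm
import cv2
for n in ["scene","top","wrist"]:
    m=arm.camera_model(n); print(n,m["fx"],m["cx"],m["cy"]); print(m["world_from_camera"])
    cv2.imwrite(f"pics/{n}0.png",arm.grab_frame(n)[:,:,::-1])
print(arm.sense())
E
```

```text
pics
scene 624.0934777117045 307.0024019177451 241.09427339312472
[[-0.53931031  0.7276726  -0.42383603  1.11942641]
 [ 0.84204293  0.45977362 -0.28208495  0.3478711 ]
 [-0.01039686 -0.50901946 -0.86069222  1.23929629]
 [ 0.          0.          0.          1.        ]]
top 449.60433039553783 329.68826046130596 241.86994144988773
[[ 1.31512855e-02 -9.88712891e-01  1.49244305e-01  4.12881529e-01]
 [-9.99912609e-01 -1.32051730e-02  6.29916017e-04 -1.47627974e-02]
 [ 1.34799078e-03 -1.49239547e-01 -9.88800152e-01  1.05515677e+00]
 [ 0.00000000e+00  0.00000000e+00  0.00000000e+00  1.00000000e+00]]
wrist 379.0146992568892 315.42584033258777 243.54151663063502
[[ 0.26415263 -0.91950196 -0.29110055  0.24628854]
 [-0.96447866 -0.25248209 -0.07767693 -0.57984447]
 [-0.00207359  0.30127884 -0.95353383  0.38458996]
 [ 0.          0.          0.          1.        ]]
{'t': 0.15, 'joint_pos': array([-1.48248114e+00,  5.28283231e-01,  1.43359121e+00, -3.73856596e-06,
        1.18138999e+00, -1.78511871e-01]), 'joint_velocities': array([ 6.30543265e-05, -3.23649872e-03, -3.14951695e-03,  2.15143249e-04,
        6.36029748e-04, -1.90535762e-03]), 'joint_efforts': array([ 1.76693575e-04, -4.40430129e+01, -1.76843154e+01,  6.33367687e-02,
        5.52493636e-02, -9.64366404e-05]), 'tool_pos': array([ 0.1647934 , -0.60262272,  0.4039827 ]), 'tool_rot': array([-3.14129920e+00,  1.64583013e-03, -1.30396761e+00]), 'ft_force': array([ 0.44948634,  0.18358497, -0.45858055]), 'ft_torque': array([-0.02308844, -0.05088133, -0.00788365]), 'opening': 0.0871209601938157}
```

View pics/scene0.png

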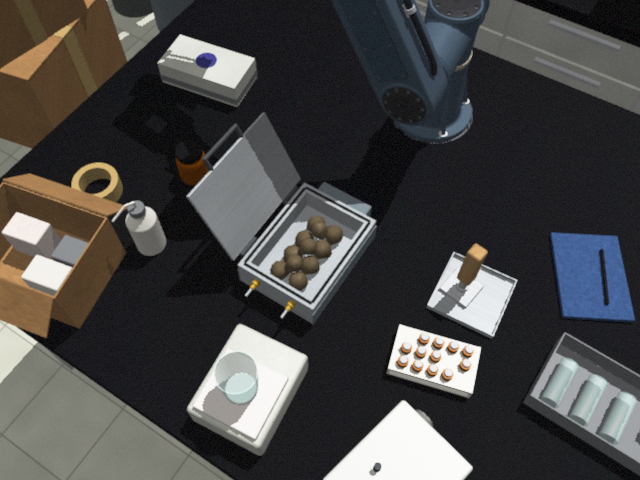

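View pics/top0.png

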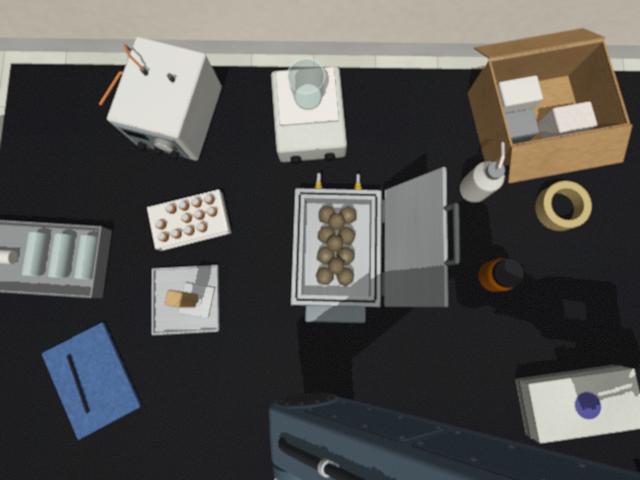

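The scene view shows the chamber with its well near (310,250), the tamper in its tray at (470,270) and the lid open toward the jar. In the top view the rim spans about (293..382, 188..305), the tray is at (185,300) and the lid leans to the right. I'll zoom in next.

Run:
```python
import cv2
a=cv2.imread("pics/top0.png")
c=a[160:340,280:470]; d=a[255:345,140:230]
cv2.imwrite("pics/tz1.png",cv2.resize(c,None,fx=4,fy=3.3,interpolation=cv2.INTER_CUBIC)[:, :800])
cv2.imwrite("pics/tz2.png",cv2.resize(d,None,fx=6,fy=6,interpolation=cv2.INTER_CUBIC))
b=cv2.imread("pics/scene0.png")
cv2.imwrite("pics/sz2.png",cv2.resize(b[235:345,415:525],None,fx=5,fy=5,interpolation=cv2.INTER_CUBIC))
```

```text
(no output)
```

View pics/tz1.png

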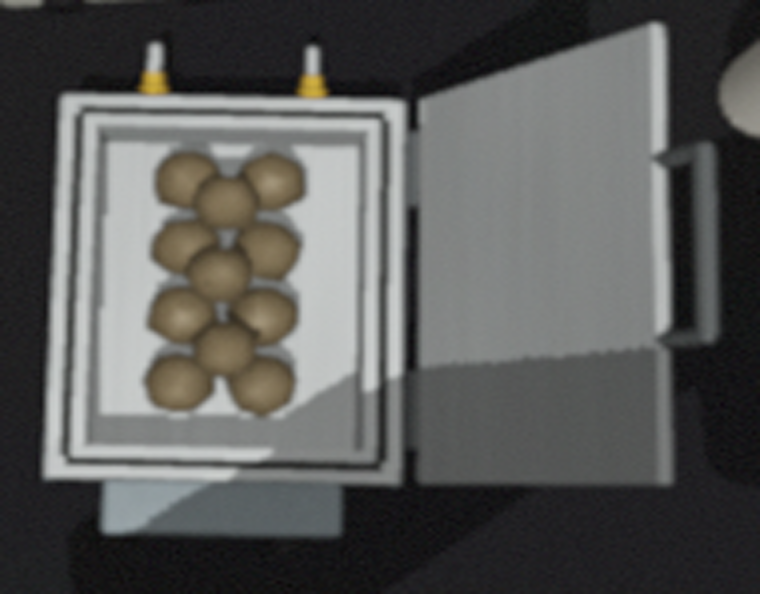

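View pics/tz2.png

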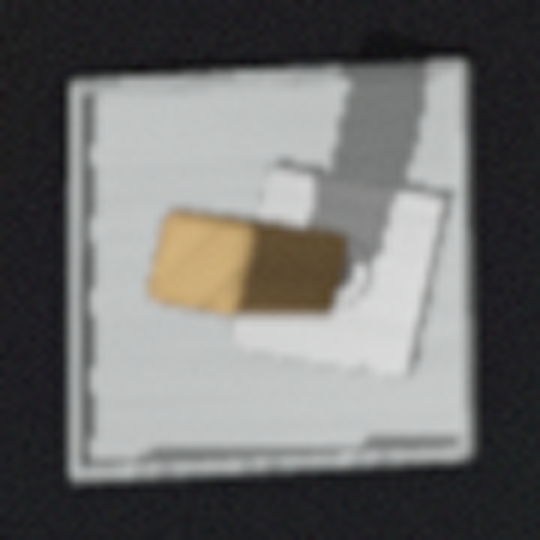

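View pics/sz2.png

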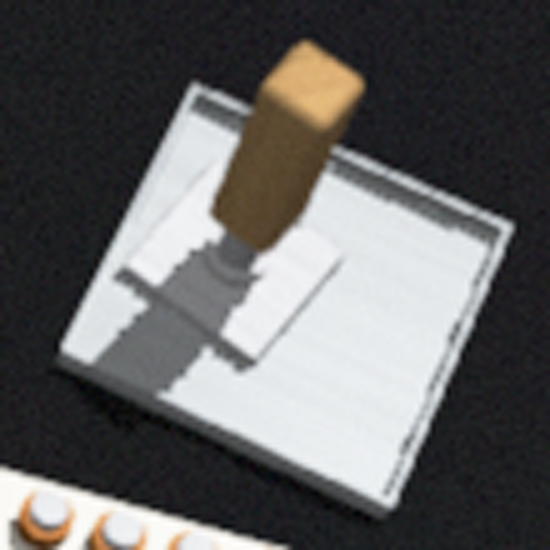

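```bash
cat > h.py <<'E'
import numpy as np, cv2
from station import arm
def ray(cam,uv):
    m=arm.camera_model(cam); T=np.array(m["world_from_camera"])
    d=np.array([(uv[0]-m["cx"])/m["fx"],(uv[1]-m["cy"])/m["fy"],1.]); return T[:3,3],T[:3,:3]@d
def onz(cam,uv,z):
    o,d=ray(cam,uv); return (o+d*(z-o[2])/d[2])
def proj(cam,p):
    m=arm.camera_model(cam); T=np.linalg.inv(np.array(m["world_from_camera"])); q=T[:3,:3]@np.array(p)+T[:3,3]
    return np.array([m["fx"]*q[0]/q[2]+m["cx"],m["fy"]*q[1]/q[2]+m["cy"]])
def unz(p,s,o): return [(p[0]+.5)/s[0]-.5+o[0],(p[1]+.5)/s[1]-.5+o[1]]
def quad(cam,pts,z,s=(1,1),o=(0,0)):
    Q=np.array([onz(cam,unz(p,s,o),z)[:2] for p in pts]); 
    e=np.roll(Q,-1,0)-Q; L=np.hypot(*e.T); a=np.degrees(np.arctan2(e[:,1],e[:,0]))
    return Q.mean(0),L,a
E
python3 - <<'E'
from h import *
np.set_printoptions(precision=4,suppress=True)
print("tamp top",*quad("top",[(172,210),(257,222),(240,312),(150,302)],.168,(6,6),(140,255)))
print("tamp scn",*quad("scene",[(305,40),(367,85),(325,130),(260,92)],.168,(5,5),(415,235)))
print("foot top",*quad("top",[(280,163),(450,192),(408,375),(235,345)],.013,(6,6),(140,255)))
print("tray top",*quad("top",[(70,78),(468,60),(475,460),(70,483)],.014,(6,6),(140,255)))
print("rim top",*quad("top",[(60,93),(408,98),(403,486),(43,480)],.082,(4,3.3),(280,160)))
print("rim scn",*quad("scene",[(310,185),(376,232),(312,304),(240,262)],.082))
for p in [(188,180),(275,180),(184,246),(270,248),(180,312),(265,316),(178,382),(262,384)]: print(onz("top",unz(p,(4,3.3),(280,160)),.047))
print()
for p in [(227,203),(221,272),(224,348)]: print(onz("top",unz(p,(4,3.3),(280,160)),.074))
E
```

```text
tamp top [0.4313 0.2897] [0.0283 0.0294 0.0296 0.0303] [-97.187  172.7309  84.5091  -9.8141]
tamp scn [0.4335 0.2937] [0.0298 0.0279 0.0288 0.0315] [ 78.7639 -11.2266 -94.0129 171.1171]
foot top [0.4326 0.2896] [0.0668 0.0707 0.0674 0.0707] [-98.8311 169.8812  81.1077 -10.5595]
tray top [0.4323 0.317 ] [0.1538 0.1523 0.1531 0.1539] [ -86.6345 -176.1195   93.9491    4.1414]
rim top [ 0.5505 -0.0297] [0.1939 0.2594 0.1929 0.259 ] [-90.2527 179.1742  89.6084  -0.5951]
rim scn [ 0.5522 -0.0223] [0.1907 0.2205 0.1808 0.2481] [ 81.1896  -6.6432 -90.2276 175.8609]
[ 0.629  -0.0063  0.047 ]
[ 0.6297 -0.0561  0.047 ]
[ 0.5826 -0.0047  0.047 ]
[ 0.5818 -0.0535  0.047 ]
[ 0.5367 -0.0031  0.047 ]
[ 0.5346 -0.0511  0.047 ]
[ 0.4888 -0.0026  0.047 ]
[ 0.4881 -0.0497  0.047 ]

[ 0.6077 -0.0284  0.074 ]
[ 0.5607 -0.0256  0.074 ]
[ 0.5097 -0.0278  0.074 ]
```

Run:
```python
from h import *
arm.movel([0.165,-0.603,0.56],velocity=0.3)
arm.goto([0.432,0.290,0.54],[np.pi,0,-0.166])
s=arm.sense();print(s["t"],s["tool_pos"],s["joint_pos"])
cv2.imwrite("pics/w1.png",arm.grab_frame("wrist")[:,:,::-1])
arm.movel([0.432,0.290,0.40],velocity=0.2)
cv2.imwrite("pics/w2.png",arm.grab_frame("wrist")[:,:,::-1])
for p in [(.432,.29,.168)]: print(proj("wrist",p))
s=arm.sense();print(s["t"],s["tool_pos"],s["tool_rot"])
```

```text
4.075 [0.43248554 0.2895254  0.53995313] [ 3.75040633e-01  2.45669970e-01  1.50224439e+00 -1.86620083e-04
  1.39362043e+00  5.42228858e-01]
[311.90601296 270.68997145]
5.025 [0.43261294 0.29017255 0.40117902] [-3.14013987e+00 -2.40348380e-03 -1.66129990e-01]
```

View pics/w2.png

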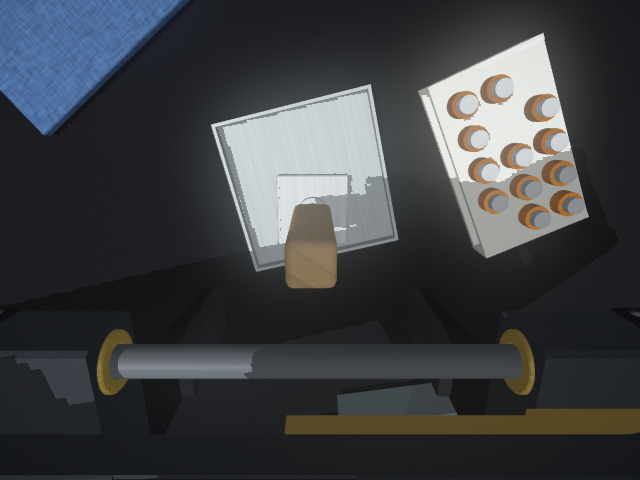

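The wrist view shows the handle's top face at about (286–337, 241–288), square with the jaws. I predicted (312,271) and its centre is near (311,265). That confirms the pose, and I'll refine it slightly.

Run:
```python
from h import *
print(quad("wrist",[(286,241),(336,241),(337,288),(286,288)],.168))
c=quad("wrist",[(286,241),(336,241),(337,288),(286,288)],.168)[0]
c=(c*0.5+np.array([.432,.290])*.5); print(c)
arm.movel([c[0],c[1],0.40])
f0=arm.sense()["ft_force"]
print(arm.movel([c[0],c[1],0.293],velocity=0.12,max_force=8))
arm.move_gripper(0.02,45)
s=arm.sense();print(s["t"],s["tool_pos"],s["tool_rot"],s["opening"],s["ft_force"]-f0)
arm.movel([c[0],c[1],0.43],velocity=0.2)
s=arm.sense();print(s["t"],s["tool_pos"],s["opening"],s["ft_force"]-f0)
cv2.imwrite("pics/w3.png",arm.grab_frame("wrist")[:,:,::-1])
cv2.imwrite("pics/s3.png",arm.grab_frame("scene")[:,:,::-1])
```

```text
(array([0.43223605, 0.29371182]), array([0.02953463, 0.03025037, 0.03134672, 0.03022447]), array([ -9.53693393, -97.3894991 , 170.44062402,  79.1766127 ]))
[0.43211803 0.29185591]
False
7.2583 [0.43193015 0.29177994 0.29269621] [ 3.14111938e+00  7.37475977e-04 -1.65996499e-01] 0.03171006790764304 [-1.38626385  0.01026066 -1.9446143 ]
8.0917 [0.43150789 0.29158574 0.42890442] 0.03185772216811032 [-1.08908929  0.66575357 -2.50605753]
```

View pics/s3.png

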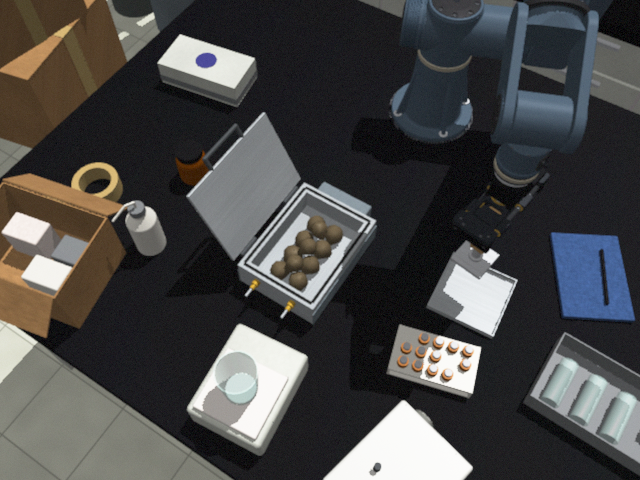

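View pics/w3.png

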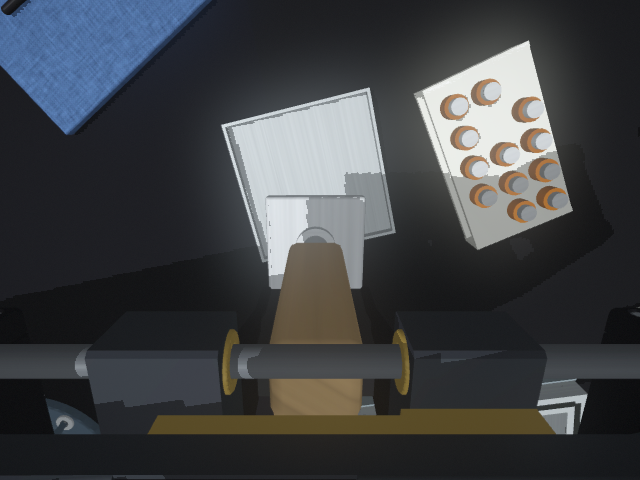

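The tamper is held upright and square: the opening reads 31.8 mm against a 32 mm handle. Next I'll carry it over the well and press the two end lumps, with the foot offset slightly outward so it clears the middle one.

```bash
cat >> h.py <<'E'
OFF=.2897
def press(x,y,zf=.0735,F=20,yaw=-.009,up=.115):
    R=[np.pi,0,yaw]
    arm.movel([x,y,.105+OFF],R,velocity=.2)
    f0=arm.sense()["ft_force"]
    hit=arm.movel([x,y,zf+OFF],R,velocity=.04,max_force=F)
    s=arm.sense(); print(x,y,"hit",hit,"footz",round(s["tool_pos"][2]-OFF,4),"dF",np.round(s["ft_force"]-f0,1),"t",s["t"],"op",round(s["opening"],4))
    return hit
E
python3 - <<'E'
from h import *
arm.goto([.615,-.028,.12+OFF],[np.pi,0,-.009])
press(.615,-.028)
arm.movel([.615,-.028,.12+OFF],velocity=.2)
cv2.imwrite("pics/s4.png",arm.grab_frame("scene")[:,:,::-1])
print(arm.sense()["t"])
E
```

```text
0.615 -0.028 hit False footz 0.0736 dF [ 0.3  0.1 -0.2] t 10.7583 op 0.0316
11.1917
```

View pics/s4.png

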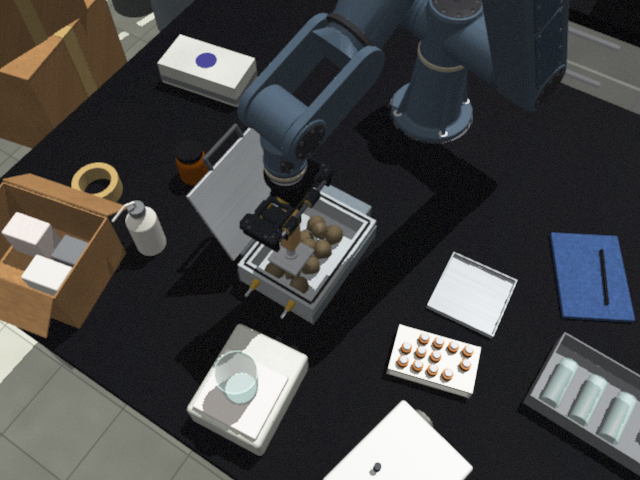

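The first press reached full depth with almost no residual force. I'll do the other two.

Run:
```python
from h import *
arm.movel([.503,-.0275,.12+OFF],velocity=.25)
press(.503,-.0275)
arm.movel([.503,-.0275,.12+OFF],velocity=.2)
press(.560,-.026)
arm.movel([.56,-.026,.13+OFF],velocity=.2)
arm.movel([.50,.2,.14+OFF],velocity=.35)
cv2.imwrite("pics/t5.png",cv2.resize(arm.grab_frame("top")[160:340,280:470,::-1],None,fx=4,fy=3.3,interpolation=cv2.INTER_CUBIC))
cv2.imwrite("pics/s5.png",cv2.resize(arm.grab_frame("scene")[170:330,230:390,::-1],None,fx=3.7,fy=3.7,interpolation=cv2.INTER_CUBIC))
print(arm.sense()["t"])
```

```text
0.503 -0.0275 hit False footz 0.0736 dF [-0.5 -0.1  2.3] t 12.975 op 0.0319
0.56 -0.026 hit False footz 0.0735 dF [ 0.1 -0.9  0.4] t 14.7417 op 0.0319
16.0917
```

View pics/t5.png

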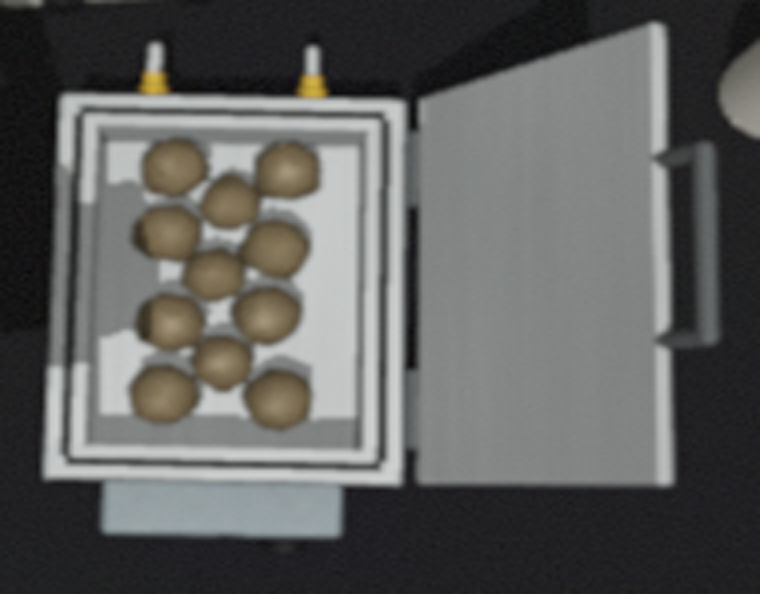

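View pics/s5.png

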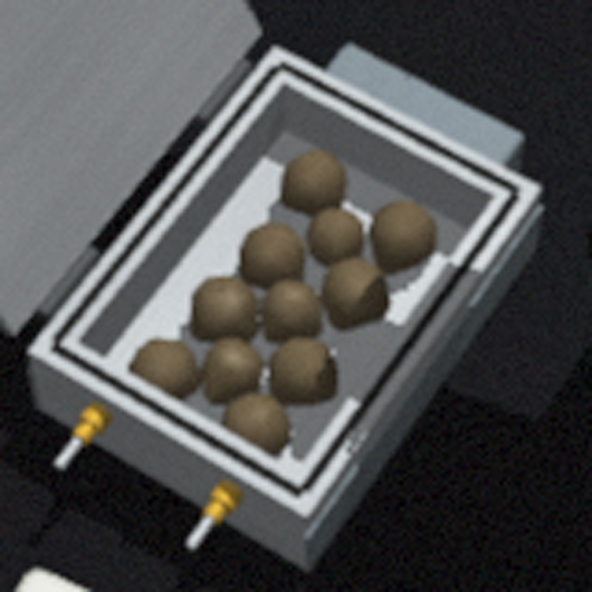

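Run:
```python
from h import *
np.set_printoptions(precision=4,suppress=True)
T=dict(sf=(231,202),sm=(214,275),sn=(223,361),b1=(174,168),b2=(287,170),b3=(167,232),b4=(275,248),b5=(169,321),b6=(267,314),b7=(164,394),b8=(278,399))
S=dict(sf=(232,370),sm=(290,311),sn=(335,236),b1=(257,424),b2=(166,368),b3=(304,371),b4=(225,308),b5=(355,292),b6=(272,254),b7=(403,235),b8=(314,182))
P={}
for k in T:
    o1,d1=ray("top",unz(T[k],(4,3.3),(280,160))); o2,d2=ray("scene",unz(S[k],(3.7,3.7),(230,170)))
    A=np.stack([d1,-d2],1); t,*_=np.linalg.lstsq(A,o2-o1,rcond=None)
    a,b=o1+t[0]*d1,o2+t[1]*d2; P[k]=(a+b)/2; print(k,P[k],"gap",np.linalg.norm(a-b))
ks=list(P)
for s in ks[:3]: print(s,sorted([(round(1e3*np.linalg.norm(P[s][:2]-P[k][:2])),k) for k in ks if k!=s])[:4])
```

```text
sf [ 0.6123 -0.0301  0.0525] gap 0.0018136998167163942
sm [ 0.5615 -0.0217  0.0539] gap 0.00038204379639620375
sn [ 0.5028 -0.0273  0.0525] gap 0.0007080421816929264
b1 [0.6352 0.0024 0.0557] gap 0.0014224302828988857
b2 [ 0.634  -0.0615  0.058 ] gap 0.0019029955454359167
b3 [0.5907 0.0058 0.0531] gap 0.0017480113911125632
b4 [ 0.5804 -0.0556  0.054 ] gap 0.0011483168244307426
b5 [0.5296 0.0033 0.0528] gap 0.0008393918692692637
b6 [ 0.5349 -0.0516  0.0551] gap 0.0006101544379247651
b7 [0.4799 0.0059 0.051 ] gap 0.001977294610073341
b8 [ 0.4775 -0.0582  0.0535] gap 0.000626011223469884
sf [(38, 'b2'), (40, 'b1'), (41, 'b4'), (42, 'b3')]
sm [(39, 'b4'), (40, 'b3'), (40, 'b6'), (41, 'b5')]
sn [(40, 'b6'), (40, 'b7'), (40, 'b8'), (41, 'b5')]
```

Triangulated, all eleven middles are at about the same height: the small ones at 52–54 mm and the large ones at 51–58 mm. A perched lump would read about 74 mm. I'll do one more firm pass to make sure none is wedged a few mm high.

Run:
```python
from h import *
arm.movel([.505,-.027,.12+OFF],velocity=.35)
for x,y in [(.505,-.027),(.5605,-.024),(.610,-.029)]:
    press(x,y,zf=.066,F=18)
    arm.movel([x,y,.105+OFF],velocity=.15)
arm.movel([.61,-.029,.13+OFF],velocity=.2)
arm.movel([.50,.2,.14+OFF],velocity=.35)
cv2.imwrite("pics/t6.png",cv2.resize(arm.grab_frame("top")[160:340,280:470,::-1],None,fx=4,fy=3.3,interpolation=cv2.INTER_CUBIC))
cv2.imwrite("pics/s6.png",cv2.resize(arm.grab_frame("scene")[170:330,230:390,::-1],None,fx=3.7,fy=3.7,interpolation=cv2.INTER_CUBIC))
cv2.imwrite("pics/w6.png",arm.grab_frame("wrist")[:,:,::-1])
print(arm.sense()["t"])
```

```text
0.505 -0.027 hit True footz 0.072 dF [-0.7 -0.3  8.9] t 17.925 op 0.0318
0.5605 -0.024 hit True footz 0.072 dF [-0.8  0.2  8.4] t 19.5167 op 0.0314
0.61 -0.029 hit True footz 0.0721 dF [-0.3  0.4  8. ] t 21.0833 op 0.0315
22.7667
```

View pics/t6.png

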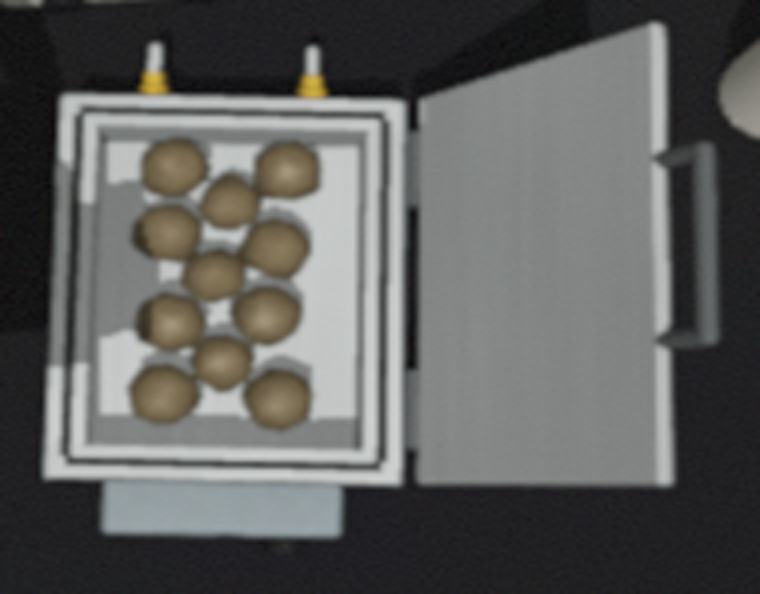

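View pics/s6.png

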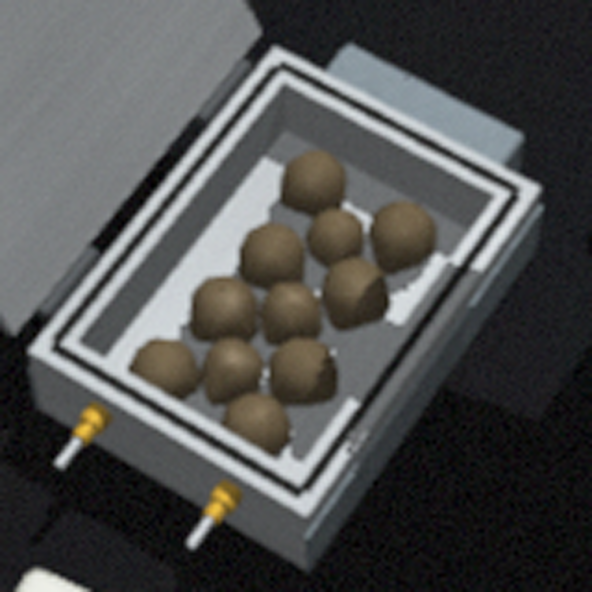

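View pics/w6.png

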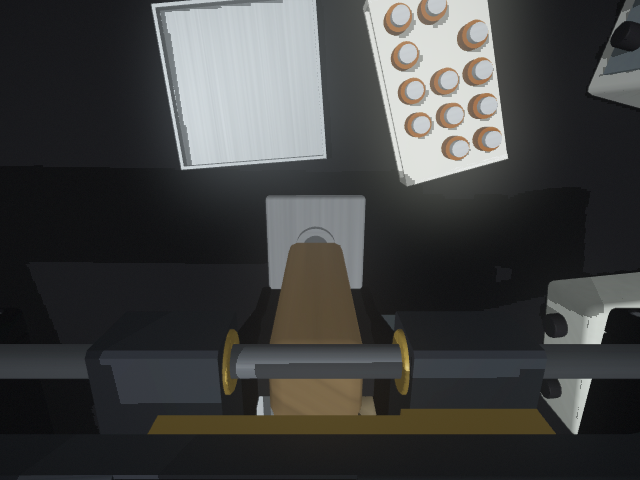

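All three presses stopped on the tops at 72 mm, which is 42 mm above the floor, and nothing shifted, so the layer is level. The foot still sits square in the hand (267–364, 195–289). Now I'll put the tamper back.

Run:
```python
from h import *
R=[np.pi,0,.06]; x,y=.432,.315
arm.movel([x,y,.10+OFF],R,velocity=.3)
arm.movel([x,y,.015+OFF],R,velocity=.2)
print(arm.movel([x,y,.0+OFF],R,velocity=.03,max_force=5))
s=arm.sense();print(s["t"],s["tool_pos"]-[0,0,OFF],s["ft_force"])
arm.move_gripper(0.06,20); 
arm.movel([x,y,.30],velocity=.05)
arm.move_gripper(0.08)
arm.movel([x,y,.42],velocity=.2)
cv2.imwrite("pics/w7.png",arm.grab_frame("wrist")[:,:,::-1])
arm.movel([x,y,.56],velocity=.3)
cv2.imwrite("pics/s7.png",arm.grab_frame("scene")[:,:,::-1])
f=arm.grab_frame("top"); cv2.imwrite("pics/t7.png",f[:,:,::-1])
print(arm.sense()["t"],arm.sense()["tool_pos"])
```

```text
True
24.4083 [0.43226593 0.31516878 0.00282432] [0.43273535 0.42222957 4.17931869]
27.7 [0.43172797 0.31482648 0.55748556]
```

View pics/w7.png

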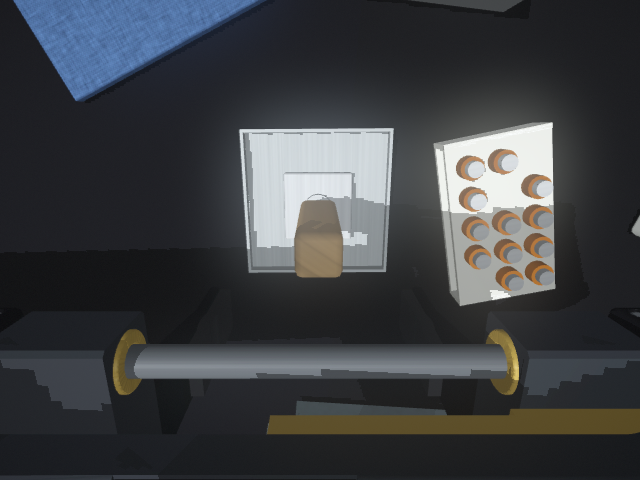

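View pics/s7.png

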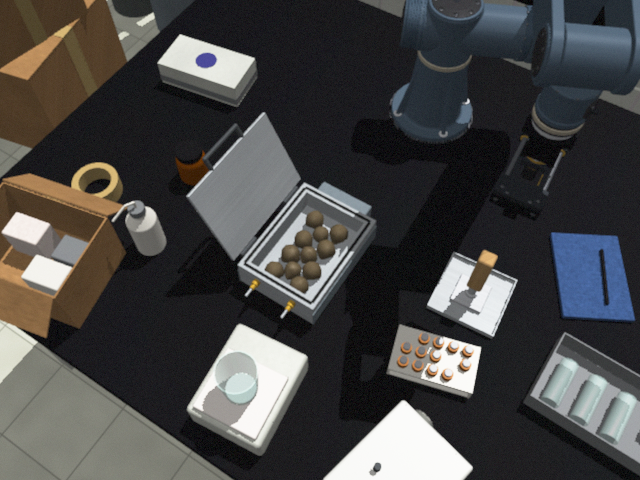

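The tamper stands upright in its tray; in the wrist view the foot is at (285–354, 173–238), well inside the walls. Next I'll find the lid angle by projecting the bar along its arc.

Run:
```python
from h import *
c=unz((707,245),(4,3.3),(280,160)); print("bar top px",c)
L=np.hypot(.222,.004)
a0=np.arctan2(.004,.222)
for th in np.arange(1.8,2.11,.05):
    p=[.5505,-.1307+L*np.cos(th+a0),.084+L*np.sin(th+a0)]
    print(round(th,2),np.round(p,3),proj("top",p).round(1),proj("scene",p).round(1))
b=cv2.imread("pics/s7.png")[110:180,180:260]
cv2.imwrite("pics/sz7.png",cv2.resize(b,None,fx=8,fy=8))
```

```text
bar top px [456.375, 233.89393939393938]
1.8 [ 0.55  -0.185  0.299] [429.8 229.6] [238.3 147.2]
1.85 [ 0.55  -0.196  0.296] [435.7 230. ] [234.  145.9]
1.9 [ 0.55  -0.206  0.293] [441.3 230.4] [229.8 144.8]
1.95 [ 0.55  -0.217  0.289] [446.7 230.9] [225.8 143.9]
2.0 [ 0.55  -0.227  0.284] [451.9 231.4] [221.9 143.3]
2.05 [ 0.55  -0.237  0.279] [456.7 232. ] [218.2 142.9]
2.1 [ 0.55  -0.246  0.274] [461.3 232.6] [214.7 142.6]
```

View pics/sz7.png

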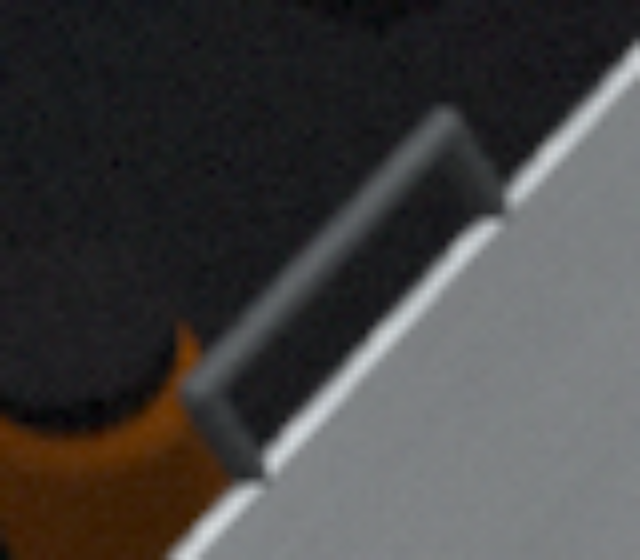

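The two views agree on a lid angle of about 2.03, which puts the bar at about (0.550, -0.233, 0.282). I'll push it from behind with closed fingers.

```bash
cat >> h.py <<'E'
Lb=np.hypot(.222,.004); a0=np.arctan2(.004,.222)
def bar(th): return np.array([.5505,-.1307+Lb*np.cos(th+a0),.084+Lb*np.sin(th+a0)])
E
python3 - <<'E'
from h import *
R=[np.pi,0,-.009]; T=np.array([0,0,.182])
arm.move_gripper(0.0,20)
arm.goto([.5505,-.285,.56],R)
b=bar(2.03)
arm.movel([.5505,-.285,b[2]-.012+.182],R,velocity=.2)
cv2.imwrite("pics/s8.png",arm.grab_frame("scene")[:,:,::-1])
f0=arm.sense()["ft_force"]
for th in [2.03,1.85,1.65,1.45,1.25,1.05]:
    p=bar(th)+[0,-.016,-.012]+T
    hit=arm.movel(p,velocity=.09,max_force=20)
    s=arm.sense(); print(th,hit,np.round(s["tool_pos"]-T,3),np.round(s["ft_force"]-f0,1),s["t"])
    if hit: break
cv2.imwrite("pics/s9.png",arm.grab_frame("scene")[:,:,::-1])
E
```

```text
2.03 False [ 0.551 -0.248  0.27 ] [-0.8  0.2  0.1] 32.6167
1.85 False [ 0.55  -0.211  0.284] [-0.8  0.5 -0.5] 33.2083
1.65 False [ 0.55  -0.168  0.293] [ 0.3  0.8 -1. ] 33.85
1.45 False [ 0.55  -0.123  0.293] [ 0.3  0.5 -0.8] 34.4917
1.25 False [ 0.55  -0.08   0.284] [-1.2  1.  -1.5] 35.1333
1.05 False [ 0.55  -0.039  0.266] [ 0.3  0.3 -1.3] 35.775
```

View pics/s9.png

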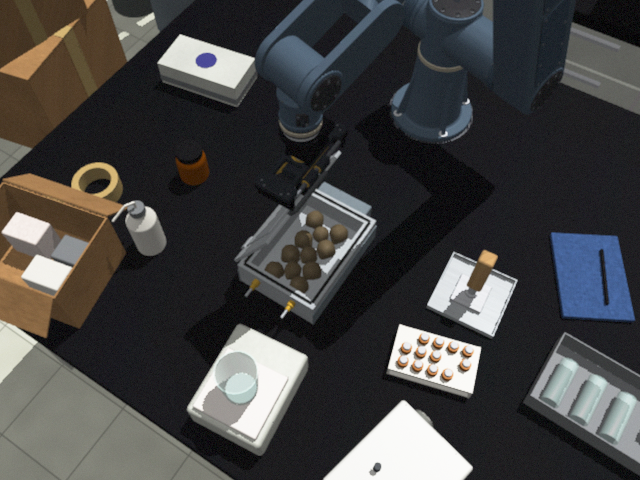

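Run:
```python
from h import *
p=arm.sense()["tool_pos"]
arm.movel([.5505,-.06,.515],velocity=.25)
arm.movel([.5505,-.16,.515],velocity=.3)
f=arm.grab_frame("top"); cv2.imwrite("pics/t10.png",cv2.resize(f[150:350,230:430,::-1],None,fx=3,fy=3))
f=arm.grab_frame("scene"); cv2.imwrite("pics/s10.png",cv2.resize(f[110:330,200:400,::-1],None,fx=2.7,fy=2.7))
for th in [1.2,1.1,1.05,1.0,.95]: print(th,bar(th).round(3),((proj("top",bar(th))-[230,150])*3).round(0),((proj("scene",bar(th))-[200,110])*2.7).round(0))
print(arm.sense()["t"])
```

```text
1.2 [ 0.55  -0.054  0.292] [369. 238.] [258. 186.]
1.1 [ 0.55  -0.034  0.284] [333. 240.] [283. 206.]
1.05 [ 0.55  -0.024  0.279] [316. 241.] [295. 216.]
1.0 [ 0.55  -0.014  0.273] [299. 243.] [306. 227.]
0.95 [ 0.55  -0.005  0.267] [284. 244.] [317. 238.]
36.8333
```

View pics/t10.png

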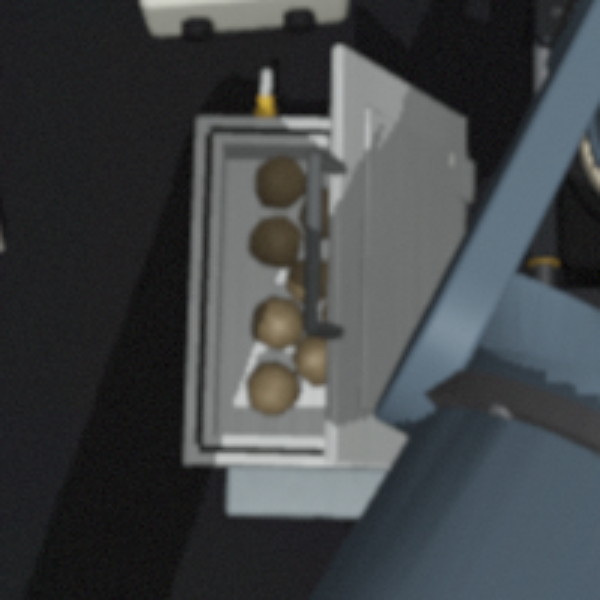

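View pics/s10.png

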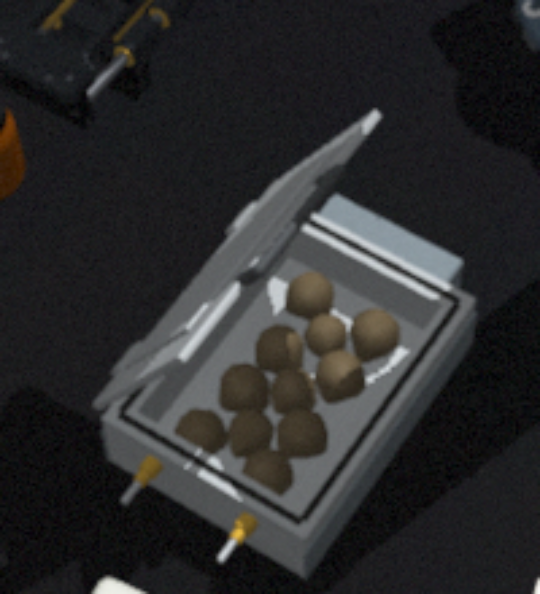

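In the top view the bar is at column ~313, so the lid is at about 1.04 rad. Next I'll press down on top of the bar, following its arc.

Run:
```python
from h import *
T=np.array([0,0,.182])
b=bar(1.04)
arm.movel([.5505,b[1],.515],velocity=.3)
f0=arm.sense()["ft_force"]
arm.movel(np.array([.5505,b[1],b[2]+.012])+T,velocity=.2,max_force=15)
for th in [.95,.8,.65,.5,.35,.2,.08,0.0]:
    p=bar(th)+[0,0,.005]+T
    hit=arm.movel(p,velocity=.08,max_force=22)
    s=arm.sense(); print(th,hit,np.round(s["tool_pos"]-T-[0,0,.005]-bar(th),3),np.round(s["ft_force"]-f0,1),s["t"])
    if hit: break
cv2.imwrite("pics/s11.png",arm.grab_frame("scene")[:,:,::-1])
```

```text
0.95 False [0.001 0.002 0.002] [1.4 5.7 6.6] 38.2667
0.8 False [0.001 0.002 0.002] [1.5 5.6 6.7] 38.8333
0.65 False [0. 0. 0.] [-0.1  0.6  2. ] 39.4
0.5 False [-0.    -0.    -0.001] [0.2 1.7 0. ] 39.9667
0.35 False [-0.  0. -0.] [0.6 1.  0.4] 40.5333
0.2 False [-0.  0. -0.] [-0.4  0.2 -0.6] 41.1
0.08 False [-0. -0. -0.] [0.8 0.5 0.6] 41.5833
0.0 False [ 0.001 -0.     0.   ] [0.8 1.  2.2] 41.9583
```

View pics/s11.png

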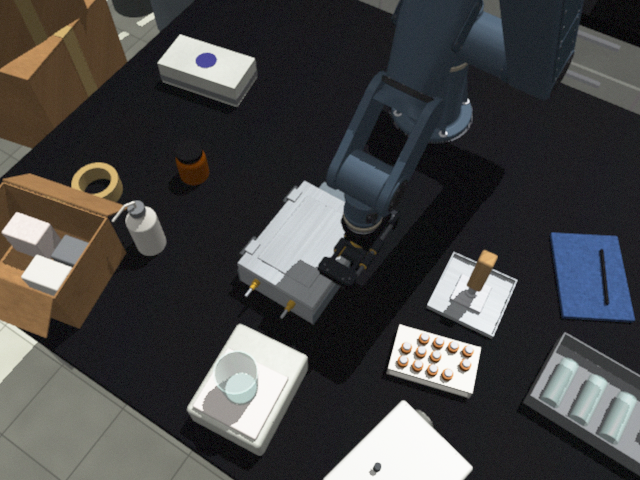

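The lid looks shut. I'll press on it to find the end stop, back off and check.

Run:
```python
from h import *
T=np.array([0,0,.182])
b=bar(0)
f0=arm.sense()["ft_force"]
hit=arm.movel(b+[0,0,-.012]+T,velocity=.02,max_force=15)
s=arm.sense(); print(hit,np.round(s["tool_pos"]-T,4),b.round(4),np.round(s["ft_force"]-f0,1),s["t"])
p=s["tool_pos"]
arm.movel([p[0],p[1],.36],velocity=.15)
arm.movel([.45,.25,.52],velocity=.35)
f=arm.grab_frame("top"); cv2.imwrite("pics/t12.png",f[:,:,::-1])
f=arm.grab_frame("scene"); cv2.imwrite("pics/s12.png",f[:,:,::-1]); cv2.imwrite("pics/s12z.png",cv2.resize(f[170:330,220:400,::-1],None,fx=3.5,fy=3.5))
print(arm.sense()["t"])
```

```text
True [0.5511 0.0913 0.0933] [0.5505 0.0913 0.088 ] [-1.1  0.3  3. ] 42.3167
43.9917
```

View pics/t12.png

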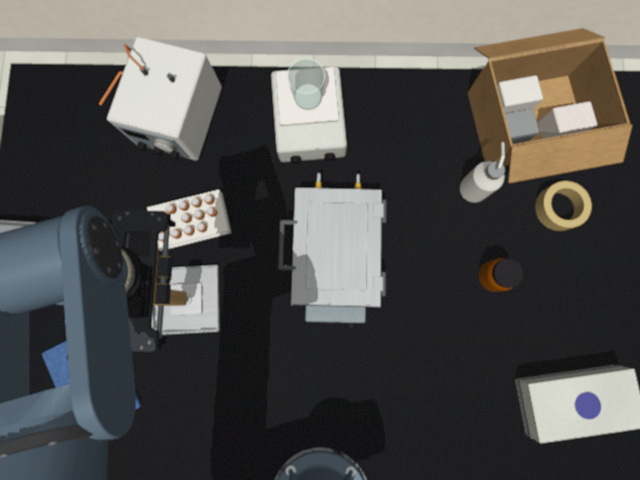

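View pics/s12z.png

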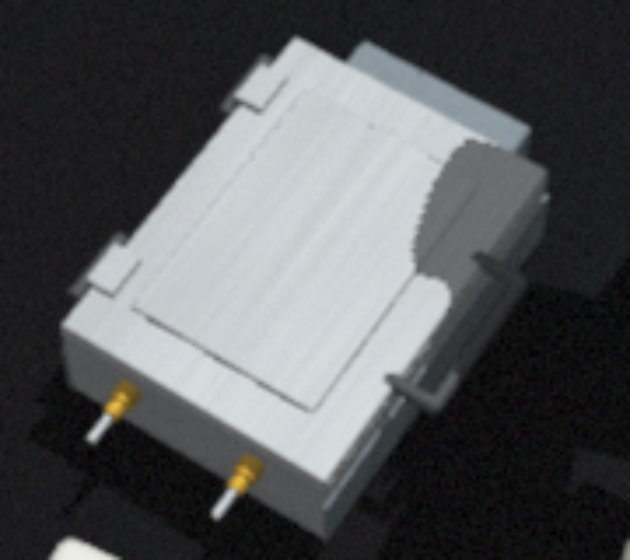

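View pics/s12.png

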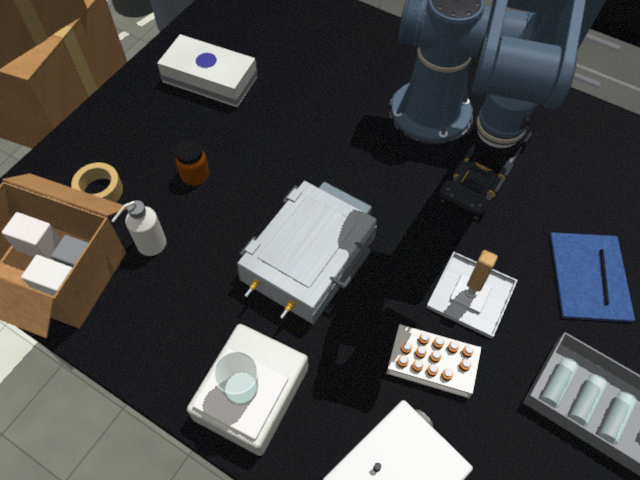

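The lid lies flat on the rim and its bar stops at the shut height: the fingertip stopped at 93.3 mm and the bar's top should be at 93 mm. The tamper stands in its tray, the jar and wash bottle are where they were, and the arm is clear.

```bash
python3 -c "
from h import *
arm.job_done(); print(arm.sense()['t'])"
```

```text
the job is handed in; nothing more can be done
the job is handed in; nothing more can be done
```

The job is done and handed in at about 44 s of the 70 s allowed. I pressed the three perched lumps down with the tamper, stood it back in its tray and let go, then shut the lid with closed fingers.

**Lumps:**
- After the first pass, all eleven middles triangulated to about 51–58 mm above the bench. A perched lump would read about 74 mm. The readings run a few mm high, and the gaps between small and large lumps came out at 38–42 mm, slightly under the 42 mm expected for touching lumps at one height.
- Because of that I pressed again, more firmly. All three presses stopped at 72 mm, level with the tops of the large lumps, and nothing moved. None spilled.

**Tamper:** it stands upright, well inside the tray.

**Lid:** the final push met a firm stop with the fingertip at 93.3 mm, against 93 mm for fully shut. The last pictures show the lid flat on the rim.

**Bystanders:** the jar and wash bottle look unmoved in the pictures, and the robot was touching nothing at the end. No check failed.

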